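# Build the supply tower on the copy-room carousel

## Robot

A 6-joint arm with a two-finger parallel gripper is mounted at the origin on the work surface. World frame = base frame: x ahead of the robot, y to its left, z up, the work surface at z = 0. Lengths are in m, angles in rad, forces in N, time in s.
With the tool pointing down it reaches from about 0.225 to 0.725 m from the base axis. Payload 3.1 kg.
Tool frame: the origin (TCP) lies midway between the tips of the shut fingers; the grasp point (between the pads) lies 19 mm behind it; z points along the fingers, y is the line along which they close (so a half turn about z gives the same grasp; the last joint's range is limited). The gripper opens to 85 mm and grips with 20 to 120 N. Pads are 22 mm wide; open, the fingers measure 114 mm over their backs; the gripper's body (76 mm by 85 mm) begins 54 mm behind the grasp point. The pads swing forward as they close: fully open they stand 13 mm farther back than shut.
Start: joints at [1.001, 0.048, 0.099, 1.622, 0, 1.443], TCP at [0.224, 0.475, 0.231] pointing down, gripper open.
Joint ranges: [-2.91, 2.91], [-0.99, 1.94], [-1.21, 1.42], [-2.12, 2.29], [-1.49, 1.47], [-3.14, 3.14]. Speed limits (rad/s): [2.79, 2.79, 3.14, 3.14, 3.14, 3.14].

## Interface

Orientations are given as a 3x3 rotation matrix whose columns are the frame's x, y, z axes.
In Python, from cell import r gives the robot as it stands. The module is installed in compiled form; this text tells all that it offers.
- The arm moves only by the tool move_arm, never from a script. Its argument "targets" is a list of rows, each an object of numbers: "grip": the opening, from 0 (shut) to 1 (fully open); "tx", "ty", "tz": the shift along the tool's x, y, z in m; "twist": the turn about the tool's z in degrees. In form: [{"grip": .., "tx": .., "ty": .., "tz": .., "twist": ..}, ...]. A call has 1 to 20 rows; each row shifts and turns the commanded pose from where the row before left it, along the tool's axes as they then stand; what a row does not reach is not made up. A row lasts 1/8 s, in which the tool goes at most 62.5 mm and 10.7 degrees, less where a joint would pass 70% of its speed; a pose out of reach is approached as far as the arm can. A call with a gripper value outside its range is refused whole. The fingers move at their own pace and stop on an object; the grip force is fixed at half the most. Time passes only in rows, so rows that do not move let the fingers close. It gives the time, the measured TCP pose, the force, the opening and the grip force at its end, in the units of the state.
- r.sense(): the state, without advancing time (a new reading comes with each control period).
- r.snapshot(name): name is "scene" or "top"; returns a dict with "pixels" (384x512x3 uint8, blue, green, red), "z_map" (384x512 float32, m along the optical axis (not along the pixel's ray), 0 where there is no reading), "intrinsics" (3x3 intrinsics, pixels), "R" (3x3) and "t" (3): a world point X has camera coordinates R X + t. Camera axes: x right, y down, z forward; pixel columns grow to the right and rows downward; lengths in m; the calibration is good to about 2 mm. A picture is of the moment at which its call begins.
- r.hand_in(): hands the job in; it is judged then, once.
Trained networks look in a picture, given as the dict that the camera call returned (one of the last four; its "shot" number tells which), for a name from the list of things; names that differ only in an ending like _2 or _b are one class to them, and where a whole thing is asked for, a point or a joint stands for the part that bears it (a point fixed in the world has none). Each returns a list of dicts, best first, with "p" (0 to 1); they miss things now and then, are a little off and sometimes report something else, mostly with a low value. They report only what shows in the picture. A call takes as long as a camera call. They do not tell look-alikes from the thing itself.
- r.look_for(query, picture): "location" ([x, y, z] in m, in the coordinates of the camera as it stood for that picture, good to about 4 mm: the middle of the surface that is visible of it).
- r.outline_of(query, picture): "mask" (384x512 bool, what is visible of it).
- r.mark_of(query, picture): "location" ([x, y, z] in m, in the coordinates of the camera as it stood for that picture, good to about 4 mm: a listed point, or the origin of a listed thing).
The state is a dict: "clock": time; "joints": joint angles; "joint_vel": joint speeds; "effort": joint torques, N m; "tool_pos": TCP position; "tool_rot": TCP orientation; "force": force on the tool from outside, world axes, zero at the start; "wrist_torque": the same for the moment, N m; "opening": finger opening in m; "grip_force": force on a finger pad.
Only numpy, scipy, OpenCV 4.12 (cv2) and the standard library are available. Lean on these libraries where they do the work, as an engineer would, in place of code of your own. Each camera call takes 0.05 s, during which the arm holds its last target. There are 200 camera calls.

## Task

Stack all the supply tubs on the table into one tower on the carousel's dock, deep tubs below shallow ones, each with its lugs dropped fully home in the notches beneath it so that the labels line up. Then set the cover on the top tub so that it sits seated and level, and leave the carousel turned so that the labels face the front, where the index tab is; leave the other things on the table where they are.

Things in the scene. Friction and masses are not known exactly. Their poses are not given: they have to be found in the camera images.
- deep1: DEEP tub, grey, round, open: 62 mm across, wall 4, seat to rim 46 mm, 51 mm high on the table. Under the wall 3 lugs, 5 mm deep: 17 mm wide under the label, 9 mm at +-120 deg; rim notches 6.5 mm deep over them (22, 14, 14 mm): they stack label over label. Origin: on axis at the lug tips, z up, x out through the label. Home: origin 5 mm below the rim it is on. May be absent.
- deep1_label (a point): middle of that tub's white paper label: on its wall, 31 mm from the axis along its x, 28 mm above its origin
- deep2: DEEP tub, grey, round, open: 62 mm across, wall 4, seat to rim 46 mm, 51 mm high on the table. Under the wall 3 lugs, 5 mm deep: 17 mm wide under the label, 9 mm at +-120 deg; rim notches 6.5 mm deep over them (22, 14, 14 mm): they stack label over label. Origin: on axis at the lug tips, z up, x out through the label. Home: origin 5 mm below the rim it is on. May be absent.
- deep2_label (a point): middle of that tub's white paper label: on its wall, 31 mm from the axis along its x, 28 mm above its origin
- shallow1: SHALLOW tub, grey, round, open: 62 mm across, wall 4, seat to rim 30 mm, 35 mm high on the table. Under the wall 3 lugs, 5 mm deep: 17 mm wide under the label, 9 mm at +-120 deg; rim notches 6.5 mm deep over them (22, 14, 14 mm): they stack label over label. Origin: on axis at the lug tips, z up, x out through the label. Home: origin 5 mm below the rim it is on. May be absent.
- shallow1_label (a point): middle of that tub's white paper label: on its wall, 31 mm from the axis along its x, 20 mm above its origin
- shallow2: SHALLOW tub, grey, round, open: 62 mm across, wall 4, seat to rim 30 mm, 35 mm high on the table. Under the wall 3 lugs, 5 mm deep: 17 mm wide under the label, 9 mm at +-120 deg; rim notches 6.5 mm deep over them (22, 14, 14 mm): they stack label over label. Origin: on axis at the lug tips, z up, x out through the label. Home: origin 5 mm below the rim it is on. May be absent.
- shallow2_label (a point): middle of that tub's white paper label: on its wall, 31 mm from the axis along its x, 20 mm above its origin
- shallow3: SHALLOW tub, grey, round, open: 62 mm across, wall 4, seat to rim 30 mm, 35 mm high on the table. Under the wall 3 lugs, 5 mm deep: 17 mm wide under the label, 9 mm at +-120 deg; rim notches 6.5 mm deep over them (22, 14, 14 mm): they stack label over label. Origin: on axis at the lug tips, z up, x out through the label. Home: origin 5 mm below the rim it is on. May be absent.
- shallow3_label (a point): middle of that tub's white paper label: on its wall, 31 mm from the axis along its x, 20 mm above its origin
- cover: Loose round grey cover: disc 66 mm across, 5 mm thick; beneath it a locating boss 49 mm across, 5 mm deep; on top a round knob 21 mm across, 21 mm high (31 mm overall). Origin: centre of the boss's underside, z up. Fits the mouth (54 mm) of any tub, any way round; seated, the disc lies on the rim and the origin is 5 mm below the rim.
- foot: Fixed black foot of the carousel: round, 150 mm across, 12 mm high, under the disc; a flat index tab with a white patch, 26 mm wide, 10 mm high, sticks out to 127 mm from the axis and marks the FRONT. Origin on the turning axis at table height; x points out along the tab, z up.
- disc (a joint): Turn of the carousel disc on its foot, rad, counter-clockwise from above, no stops (2 pi more looks the same); 0 = wide notch at the tab. Friction (0.06 N m) holds it. Black disc 200 mm across, top 22 mm above the table; four radial dividers on it, 6 mm thick, 22 mm high, 67 to 98 mm off the axis, at 45, 135, 225, 315 deg from the wide notch: a fingertip beside one turns it.
- dock (a point): Dock: ring on the disc like a tub's rim (62 mm outside, 54 mm inside, 12 mm high) with the same three notches. This point is on the axis at the ring's rim, 34 mm above the table; it turns with the disc, x out through the wide notch.
- dock_front (a point): the wide notch in the dock's rim: 31 mm from point dock along its x
- stamp: bystander, loose: a rubber stamp, 34 x 26 mm block with a wooden handle, 63 mm high; origin under its centre
- paste: bystander, loose: a small paste jar with a white cap, 32 mm across, 55 mm high; origin under its centre
- stapler: bystander, loose: a black stapler, 150 x 36 mm, 55 mm high; origin under its centre
- tape: bystander, loose: a black tape dispenser with its roll, 150 x 56 mm, 88 mm high; origin under its centre
- notes: bystander, loose: a block of note paper, 75 x 75 x 36 mm; origin under its centre
- calculator: bystander, loose: a pocket calculator, 140 x 85 x 16 mm; origin under its centre
- punch: bystander, loose: a two-hole punch, 105 x 60 mm, 60 mm high; origin under its centre
Not all that is in view belongs to the job. What is shaped like the shallow1 but orange is not meant.

How it is judged:
On the way:
1. all the tubs that are there stand in the tower, fully home, deep below shallow, labels in line (horizontal distance between each of deep1, deep2, shallow1, shallow2, shallow3 and dock below 0.012 m and angle between each of deep1, deep2, shallow1, shallow2, shallow3's own z axis and vertical below 0.06 rad and (z of deep1 in the frame of dock between -0.008 and -0.002 m or z of deep1 in the frame of dock between 0.038 and 0.044 m) and angle between the x axis of each of deep1, deep2, shallow1, shallow2, shallow3 and the x axis of dock, either way round below 0.3 rad and x of each of deep1_label, deep2_label, shallow1_label, shallow2_label, shallow3_label in the frame of dock above 0.01 m and (z of deep2 in the frame of dock between -0.008 and -0.002 m or z of deep2 in the frame of dock between 0.038 and 0.044 m) and (z of shallow1 in the frame of dock between -0.008 and -0.002 m or z of shallow1 in the frame of dock between 0.022 and 0.028 m or z of shallow1 in the frame of dock between 0.038 and 0.044 m or z of shallow1 in the frame of dock between 0.052 and 0.058 m or z of shallow1 in the frame of dock between 0.068 and 0.074 m or z of shallow1 in the frame of dock between 0.084 and 0.09 m or z of shallow1 in the frame of dock between 0.098 and 0.104 m or z of shallow1 in the frame of dock between 0.114 and 0.12 m or z of shallow1 in the frame of dock between 0.144 and 0.15 m) and (z of shallow2 in the frame of dock between -0.008 and -0.002 m or z of shallow2 in the frame of dock between 0.022 and 0.028 m or z of shallow2 in the frame of dock between 0.038 and 0.044 m or z of shallow2 in the frame of dock between 0.052 and 0.058 m or z of shallow2 in the frame of dock between 0.068 and 0.074 m or z of shallow2 in the frame of dock between 0.084 and 0.09 m or z of shallow2 in the frame of dock between 0.098 and 0.104 m or z of shallow2 in the frame of dock between 0.114 and 0.12 m or z of shallow2 in the frame of dock between 0.144 and 0.15 m) and (z of shallow3 in the frame of dock between -0.008 and -0.002 m or z of shallow3 in the frame of dock between 0.022 and 0.028 m or z of shallow3 in the frame of dock between 0.038 and 0.044 m or z of shallow3 in the frame of dock between 0.052 and 0.058 m or z of shallow3 in the frame of dock between 0.068 and 0.074 m or z of shallow3 in the frame of dock between 0.084 and 0.09 m or z of shallow3 in the frame of dock between 0.098 and 0.104 m or z of shallow3 in the frame of dock between 0.114 and 0.12 m or z of shallow3 in the frame of dock between 0.144 and 0.15 m)), for 0.2 s.
At the end, for the whole second after the job is handed in: All tubs in one tower on the dock, deep below shallow: 12 mm of its axis, height within 3 mm of fully home, upright to 0.06 rad, labels over the wide notch to 0.3 rad; cover on top, 15 mm of the axis, seated to 3 mm, level to 0.06 rad; wide notch at the index tab to 0.17 rad; all at rest (all of step 1 and horizontal distance between cover and dock below 0.015 m and angle between cover's own z axis and vertical below 0.06 rad and (z of cover in the frame of dock between 0.128 and 0.134 m or z of cover in the frame of dock between 0.144 and 0.15 m or z of cover in the frame of dock between 0.174 and 0.18 m) and angle between the x axis of dock and the x axis of foot, either way round below 0.17 rad and x of dock_front in the frame of foot above 0.01 m and linear speed of each of deep1, deep2, shallow1, shallow2, shallow3, cover below 0.02 m/s and velocity of joint disc between -0.05 and 0.05 rad/s); the robot touches nothing.
It fails at once if one of the other things on the table is pushed more than 30 mm out of place (distance of any of stamp, paste, stapler, tape, notes, calculator, punch from where it was at the start of the episode above 0.03 m).
Of deep1, deep2, shallow1, shallow2, shallow3 only 4 to 5 are there at a start; the rules pass over those that are not, and their reading is None.
At some moment in a run one of cover may be knocked a few centimetres aside while the robot is not near it.
It also fails if it takes over 210 s, if anything falls off the work surface, if the arm or the gripper's body presses on something with over 40 N, if the wrist force passes 120 N, or if a joint passes its speed limit or range.

## Working session

There is one attempt and no reset: what is moved stays moved. The work goes in short steps, Python scripts to look and compute and a tool call to move; the robot and the scene stay as the last step left them, time stands still between calls to the robot, and variables do not carry over. Pictures are saved under pics/ and viewed, at most 14 in all, crops included, and the job is handed in when it is done.

Besides the shell and the picture viewer there is one more tool, called after "Request:" by a JSON object that holds its "name" and its "arguments", one argument or row to a line. move_arm: Moves the arm, as the interface text tells. Its arguments: {"type":"object","properties":{"targets":{"type":"array","items":{"type":"object","properties":{"grip":{"type":"number"},"tx":{"type":"number"},"ty":{"type":"number"},"tz":{"type":"number"},"twist":{"type":"number"}}}}},"required":["targets"]}

```bash
mkdir -p pics
cat > h.py <<'E'
import numpy as np, cv2
from cell import r
def w(p,X): return np.array(p['R']).T@(np.array(X)-np.array(p['t']))
def cloud(p):
    z=p['z_map'];K=np.array(p['intrinsics']);v,u=np.mgrid[:z.shape[0],:z.shape[1]]
    c=np.stack([(u-K[0,2])/K[0,0]*z,(v-K[1,2])/K[1,1]*z,z],-1)
    return (c-np.array(p['t']))@np.array(p['R'])
def px(p,X):
    c=np.array(p['R'])@np.array(X)+np.array(p['t']);q=np.array(p['intrinsics'])@c;return np.round(q[:2]/q[2]).astype(int)
E
python3 - <<'E'
from h import *
np.set_printoptions(precision=3,suppress=True)
s=r.sense();print(s['clock'],s['tool_pos'],s['tool_rot'],s['opening'])
ims=[]
for n in ['top','scene']:
    p=r.snapshot(n);cv2.imwrite(f'pics/{n}0.png',p['pixels']);
    print(n,'cam at',-np.array(p['R']).T@p['t'])
    for q in ['deep1','shallow1','cover','foot','disc','dock','dock_front','deep1_label','shallow1_label']+(['stamp','paste','stapler','tape','notes','calculator','punch'] if n=='top' else []):
        for f in ['mark_of']:
            for d in getattr(r,f)(q,p):
                if d['p']>.2: X=w(p,d['location']);print(q,round(d['p'],2),X,px(p,X))
E
```

```text
0.0 [0.224 0.474 0.23 ] [[-0.904  0.428 -0.001]
 [ 0.428  0.904 -0.002]
 [ 0.    -0.002 -1.   ]] 0.08568796697512562
top cam at [ 0.485 -0.017  1.061]
deep1 0.85 [ 0.614  0.215 -0.   ] [173 177]
shallow1 0.94 [0.727 0.084 0.003] [221 139]
shallow1 0.89 [ 0.627  0.035 -0.002] [237 175]
shallow1 0.81 [0.455 0.067 0.001] [223 235]
shallow1 0.62 [ 0.448  0.352 -0.002] [121 234]
shallow1 0.51 [0.717 0.215 0.   ] [175 141]
cover 0.89 [0.583 0.361 0.001] [121 186]
cover 0.66 [ 0.518 -0.181  0.03 ] [313 215]
foot 0.76 [ 0.516 -0.182 -0.003] [312 216]Traceback (most recent call last):
  File "<stdin>", line 10, in <module>
ValueError: it knows: calculator, cover, deep, deep1_label, deep2_label, dock, dock_front, foot, notes, paste, punch, shallow, shallow1_label, shallow2_label, shallow3_label, stamp, stapler, tape
```

Run:
```python
from h import *
np.set_printoptions(precision=3,suppress=True)
for n in ['top','scene']:
    p=r.snapshot(n);cv2.imwrite(f'pics/{n}1.png',cv2.resize(p['pixels'],(800,600),interpolation=cv2.INTER_CUBIC))
    print(n,'cam at',-np.array(p['R']).T@p['t'],p['intrinsics'][0])
    for q in ['deep','shallow','cover','foot','dock','dock_front','deep1_label','shallow1_label']:
            for d in r.mark_of(q,p):
                if d['p']>.2: X=w(p,d['location']);print(q,round(d['p'],2),X,px(p,X))
```

```text
top cam at [ 0.485 -0.017  1.061] [373.779   0.    263.612]
deep 0.61 [0.61  0.218 0.002] [172 178]
shallow 0.79 [0.457 0.068 0.001] [223 234]
shallow 0.62 [ 0.446  0.35  -0.001] [122 235]
shallow 0.62 [0.729 0.086 0.001] [220 139]
shallow 0.3 [ 0.504  0.281 -0.001] [148 215]
cover 0.56 [ 0.579  0.359 -0.002] [121 188]
foot 0.78 [ 0.52  -0.186 -0.002] [313 214]
dock 0.71 [0.477 0.042 0.021] [232 227]
dock 0.62 [ 0.519 -0.179  0.029] [312 214]
dock_front 0.73 [ 0.679  0.372 -0.   ] [119 152]
dock_front 0.56 [ 0.494 -0.195  0.032] [318 224]
deep1_label 0.57 [ 0.492 -0.195  0.034] [319 224]
shallow1_label 0.83 [0.728 0.054 0.018] [231 138]
shallow1_label 0.6 [0.653 0.023 0.023] [241 164]
scene cam at [ 1.228 -0.288  0.764] [398.481   0.    254.05 ]
deep 0.66 [0.612 0.223 0.001] [336 191]
shallow 0.92 [ 0.463  0.07  -0.004] [263 173]
shallow 0.76 [ 0.449  0.349 -0.003] [343 146]
shallow 0.65 [0.734 0.088 0.   ] [315 239]
shallow 0.58 [ 0.628  0.041 -0.002] [279 215]
cover 0.75 [0.589 0.36  0.001] [373 172]
foot 0.76 [ 0.524 -0.188 -0.003] [181 215]
dock 0.97 [ 0.52  -0.185  0.031] [180 204]
dock_front 0.7 [ 0.489 -0.193  0.034] [174 196]
deep1_label 0.66 [0.455 0.32  0.019] [337 144]
shallow1_label 0.81 [0.729 0.055 0.015] [303 238]
shallow1_label 0.64 [0.653 0.027 0.018] [278 219]
```

View pics/top1.png

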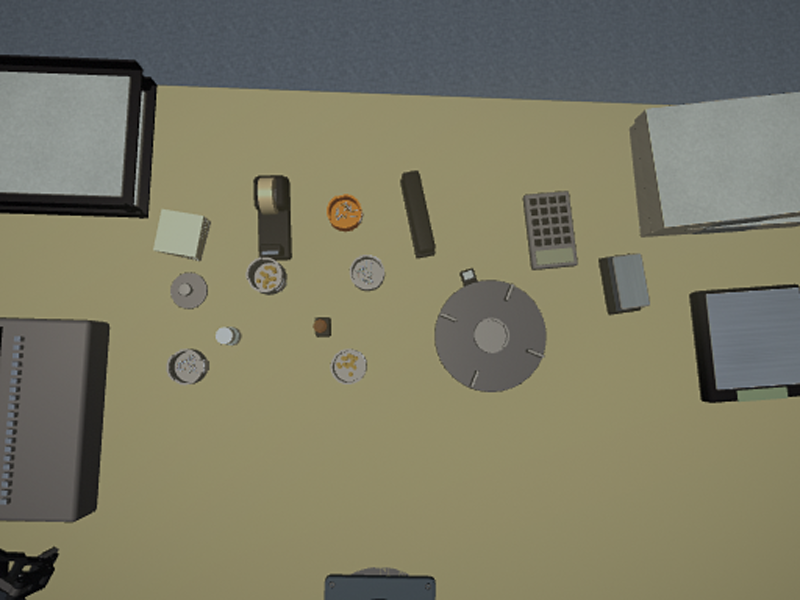

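View pics/scene1.png

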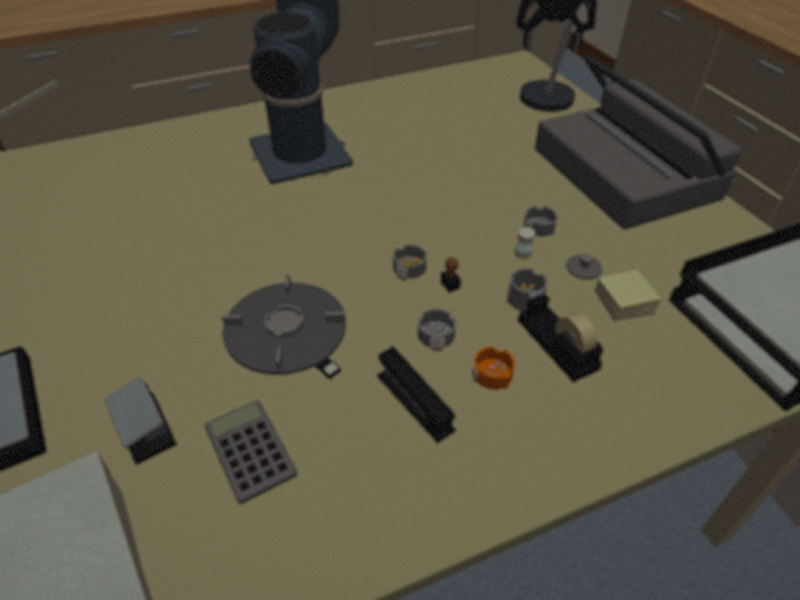

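The grey tubs are at px (350,365), (367,272), (267,275) and (188,365) in the 800-wide top view. The orange one at (345,212) is the look-alike and I exclude it. The cover is at (188,290), the carousel at (490,335) and its tab at (468,275). Next I fit the centres, heights and notch angles.

```bash
cat > fit.py <<'E'
from h import *
from scipy.optimize import least_squares
def fit(P,c,H,z0=0,verbose=0):
    """P: Nx3 world pts; rim fit around c with rim height H -> centre, notch angle deg, score"""
    c=np.array(c[:2],float)
    for tol in (.014,.007,.005):
        d=np.hypot(*(P[:,:2]-c).T); Q=P[(abs(d-.029)<tol)&(abs(P[:,2]-H)<.0035)]
        c=least_squares(lambda q:np.hypot(*(Q[:,:2]-q).T)-.029,c,loss='soft_l1',f_scale=.0015).x
    d=P[:,:2]-c; rr=np.hypot(*d.T); m=(abs(rr-.029)<.0028)&(P[:,2]>H-.03)&(P[:,2]<H+.005)
    a=np.arctan2(d[m,1],d[m,0]); z=P[m,2]-H; best=[]
    for t in np.radians(np.arange(0,360,1)):
        T=np.zeros(len(a))
        for off,wd in ((0,22),(120,14),(-120,14)):
            da=(a-t-np.radians(off)+np.pi)%(2*np.pi)-np.pi
            T[abs(da)<wd/2/29]=1
        best.append(np.corrcoef(T,np.clip(-z,0,.007))[0,1])
    b=np.array(best);k=b.argmax();b2=b.copy();b2[(np.abs((np.arange(360)-k+180)%360-180))<25]=-1
    g=b[(np.arange(k-40,k+41))%360]; 
    near=np.where(g>g.max()-.03)[0].mean()-40+k
    return c,near%360,b[k],b2.argmax(),b2.max(),len(Q)
E
python3 - <<'E'
from fit import *
np.set_printoptions(precision=4,suppress=True)
C={};big=np.zeros((0,))
crops=[]
for n in ['top','scene']:
    p=r.snapshot(n);C[n]=(p,cloud(p)[p['z_map']>0])
    
for nm,c in dict(dock=(.519,-.183),A=(.457,.068),B=(.628,.037),D=(.612,.219),E=(.447,.35)).items():
    row=[]
    for n in C:
        p,P=C[n]
        d=np.hypot(*(P[:,:2]-c).T); q=P[(d<.036)&(d>.02)]
        h=np.percentile(q[:,2],90)
        H=.034 if nm=='dock' else (.051 if h>.042 else .035)
        print(nm,n,'p90',round(h,4),*fit(P,c,H))
        u,v=px(p,(*c,.03));im=p['pixels'][max(v-22,0):v+22,u-22:u+22]
        row.append(cv2.resize(im,(150,150),interpolation=cv2.INTER_CUBIC))
    A=np.concatenate([C[n][1] for n in C]); print(nm,'both',*fit(A,c,H))
    crops.append(np.vstack(row))
cv2.imwrite('pics/crops.png',np.hstack(crops))
E
```

```text
dock top p90 0.034 [ 0.5194 -0.1832] 204.0 0.5437610834484055 85 0.49953045217373854 68
dock scene p90 0.0332 [ 0.5224 -0.1809] 203.0 0.32784855324265255 328 0.2878049023492384 85
dock both [ 0.5209 -0.182 ] 206.5 0.3790044652227734 326 0.3500189962869995 153
A top p90 0.0355 [0.4574 0.0671] 306.5 0.4910308595956461 66 0.39407359172270995 77
A scene p90 0.033 [0.4601 0.0693] 308.5 0.22125283285286892 62 0.16282988834411577 66
A both [0.4585 0.068 ] 308.0 0.29409215630141705 188 0.20650368899101298 143
B top p90 0.0358 [0.6247 0.0403] 339.0 0.5012224570202473 101 0.4021883493806353 70
B scene p90 0.0332 [0.6278 0.0425] 338.0 0.2782722037468776 216 0.2017387260219479 89
B both [0.6263 0.0414] 338.5 0.34796662790414684 215 0.26838433961092784 159
D top p90 0.0511 [0.6119 0.2168] 239.0 0.4116714286573536 0 0.3417185758602385 82
D scene p90 0.0498 [0.6154 0.2188] 240.5 0.2373159236949788 359 0.22691484228034778 84
D both [0.6134 0.2175] 239.0 0.27580037353414616 118 0.2692613251590532 165
E top p90 0.0352 [0.4489 0.3485] 274.0 0.3652940326901795 155 0.3490335590648629 83
E scene p90 0.0333 [0.4527 0.3501] 151.14285714285714 0.257676529294238 277 0.25293177730512206 51
E both [0.4503 0.349 ] 273.0 0.28333108734287166 157 0.26005746650911477 132
```

View pics/crops.png

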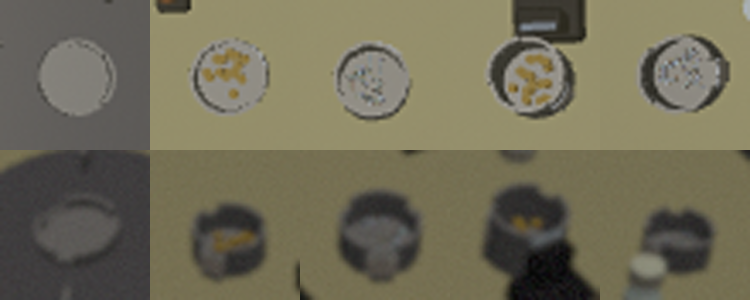

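The labels fit at A 307°, B 338°, D (deep) 239° and E 273°, and the dock notch at about 204°, so there are four tubs: one deep and three shallow. I'll refine the tab and divider angles, then work out the first move.

```bash
cat > go.py <<'E'
import sys
from h import *
def go(x,y,z,a):
    s=r.sense();R=np.array(s['tool_rot']);p=np.array(s['tool_pos']);a0=np.degrees(np.arctan2(R[1,0],R[0,0]))
    d=R.T@(np.array([x,y,z])-p);tw=-((a-a0+180)%360-180);j6=np.degrees(s['joints'][5])
    print('t %.1f'%s['clock'],'pos',p.round(4),'a %.1f j6 %.1f'%(a0,j6),'tilt',R[2,:2].round(4),'F',np.round(s['force'],1),'open %.4f'%s['opening'])
    print('shift mm',(d*1000).round(1),'rows>=%d'%np.ceil(np.linalg.norm(d)/.05),'twist %.1f'%tw,'rows>=%d'%np.ceil(abs(tw)/10))
if __name__=='__main__': go(*map(float,sys.argv[1:]))
E
python3 go.py .6135 .2175 .23 180
python3 - <<'E'
from h import *
for n in ['top','scene']:
    p=r.snapshot(n);P=cloud(p)[p['z_map']>0];c=np.array([.5209,-.182]) if 0 else np.array({'top':(.5194,-.1832),'scene':(.5224,-.1809)}[n])
    d=P[:,:2]-c;rr=np.hypot(*d.T);a=np.degrees(np.arctan2(d[:,1],d[:,0]))
    m=(rr>.106)&(rr<.13)&(P[:,2]>.006)&(P[:,2]<.014);print(n,'tab',np.median(a[m]),a[m].min(),a[m].max(),m.sum())
    m=(rr>.065)&(rr<.1)&(P[:,2]>.034);b=a[m];z=np.degrees(np.angle(np.mean(np.exp(4j*np.radians(b)))))/4;print('div mod90',z%90,m.sum())
    for k in range(4):
        q=b[abs((b-z-90*k+180)%360-180)<20];print(k,q.size,np.median((q-z+180)%360-180)+z if q.size else None)
    X=[w(p,v['location']) for v in r.mark_of('cover',p) if v['p']>.3];print(X)
E
```

```text
t 1.2 pos [0.2245 0.4746 0.2313] a 154.7 j6 82.7 tilt [-0. -0.] F [ 1.2 -0.6 -0.7] open 0.0856
shift mm [-461.6  -66.     1.3] rows>=10 twist -25.3 rows>=3
top tab 20.816644476762097 -158.27339198434902 123.30118511789573 69
div mod90 69.16013873513515 112
0 27 -20.195917550789297
1 27 69.55652317616563
2 29 157.50078417033598
3 29 -111.36357653189916
[array([0.45409632, 0.06653739, 0.00076502]), array([ 5.86303829e-01,  3.58322588e-01, -4.08526267e-06])]
scene tab 20.43326364921804 13.828861180559608 27.269177067867844 80
div mod90 69.10364902671404 158
0 34 -20.61402375162364
1 48 68.18165470474702
2 26 157.1948698185524
3 50 -109.96824698976764
[array([0.58782052, 0.36001348, 0.00447739])]
```

Request:
{"name": "move_arm", "arguments": {
  "targets": [
    {"grip":1,"tx":-0.0462,"ty":-0.0066},
    {"grip":1,"tx":-0.0462,"ty":-0.0066},
    {"grip":1,"tx":-0.0462,"ty":-0.0066},
    {"grip":1,"tx":-0.0462,"ty":-0.0066},
    {"grip":1,"tx":-0.0462,"ty":-0.0066},
    {"grip":1,"tx":-0.0462,"ty":-0.0066},
    {"grip":1,"tx":-0.0462,"ty":-0.0066},
    {"grip":1,"tx":-0.0462,"ty":-0.0066},
    {"grip":1,"tx":-0.0462,"ty":-0.0066},
    {"grip":1,"tx":-0.0462,"ty":-0.0066},
    {"grip":1,"twist":-8.4},
    {"grip":1,"twist":-8.4},
    {"grip":1,"twist":-8.5},
    {"grip":1}
  ]
}}

```text
$.targets[0]: bad value
```

```bash
python3 go.py .6135 .2175 .019 180
```

```text
t 1.4 pos [0.2245 0.4746 0.2313] a 154.7 j6 82.7 tilt [ 0. -0.] F [-0.1  0.8  0.1] open 0.0854
shift mm [-461.6  -66.   212.3] rows>=11 twist -25.3 rows>=3
```

Request:
{"name": "move_arm", "arguments": {
  "targets": [
    {"grip":1,"tx":-0.046,"ty":-0.007,"tz":0,"twist":0},
    {"grip":1,"tx":-0.046,"ty":-0.007,"tz":0,"twist":0},
    {"grip":1,"tx":-0.046,"ty":-0.007,"tz":0,"twist":0},
    {"grip":1,"tx":-0.046,"ty":-0.007,"tz":0,"twist":0},
    {"grip":1,"tx":-0.046,"ty":-0.007,"tz":0,"twist":0},
    {"grip":1,"tx":-0.046,"ty":-0.007,"tz":0,"twist":0},
    {"grip":1,"tx":-0.046,"ty":-0.007,"tz":0,"twist":0},
    {"grip":1,"tx":-0.046,"ty":-0.007,"tz":0,"twist":0},
    {"grip":1,"tx":-0.046,"ty":-0.007,"tz":0,"twist":0},
    {"grip":1,"tx":-0.046,"ty":-0.007,"tz":0,"twist":0},
    {"grip":1,"tx":0,"ty":0,"tz":0,"twist":-8},
    {"grip":1,"tx":0,"ty":0,"tz":0,"twist":-8},
    {"grip":1,"tx":0,"ty":0,"tz":0,"twist":-9},
    {"grip":1,"tx":0,"ty":0,"tz":0,"twist":0}
  ]
}}

```text
clock: 3.2
tool_pos: [0.6104, 0.2146, 0.2311]
tool_rot: [[-1.0, 0.007, -0.0], [0.007, 1.0, -0.0], [0.0, -0.0, -1.0]]
force: [-0.2, 0.3, 0.5]
opening: 0.0853
grip_force: 0.0
```

```bash
python3 go.py .6135 .2175 .019 180
```

```text
t 3.2 pos [0.6104 0.2146 0.2311] a 179.6 j6 13.9 tilt [ 0.0003 -0.0001] F [-0.2  0.3  0.5] open 0.0853
shift mm [ -3.1   3.  212.1] rows>=5 twist -0.4 rows>=1
```

Request:
{"name": "move_arm", "arguments": {
  "targets": [
    {"grip":1,"tx":-0.003,"ty":0.003,"tz":0.05,"twist":0},
    {"grip":1,"tx":0,"ty":0,"tz":0.05,"twist":0},
    {"grip":1,"tx":0,"ty":0,"tz":0.05,"twist":0},
    {"grip":1,"tx":0,"ty":0,"tz":0.035,"twist":0},
    {"grip":1,"tx":0,"ty":0,"tz":0.027,"twist":0},
    {"grip":1,"tx":0,"ty":0,"tz":0,"twist":0},
    {"grip":0.5,"tx":0,"ty":0,"tz":0,"twist":0},
    {"grip":0.5,"tx":0,"ty":0,"tz":0,"twist":0},
    {"grip":0.5,"tx":0,"ty":0,"tz":0,"twist":0},
    {"grip":0.5,"tx":0,"ty":0,"tz":0,"twist":0},
    {"grip":0.5,"tx":0,"ty":0,"tz":0,"twist":0},
    {"grip":0.5,"tx":0,"ty":0,"tz":0,"twist":0}
  ]
}}

```text
clock: 4.7
tool_pos: [0.6149, 0.2183, 0.0221]
tool_rot: [[-1.0, 0.006, 0.004], [0.006, 1.0, 0.002], [-0.004, 0.002, -1.0]]
force: [-2.0, 1.9, 6.5]
opening: 0.061
grip_force: 66.0
```

```bash
python3 go.py .6135 .2175 .25 180;python3 - <<'E'
from fit import *
A=[]
for n in ['top','scene']:
    p=r.snapshot(n);A=cloud(p)[p['z_map']>0];print(fit(A,(.6134,.2175),.051))
E
```

```text
t 4.7 pos [0.6149 0.2183 0.0221] a 179.7 j6 14.0 tilt [-0.0038  0.0015] F [-2.   1.9  6.5] open 0.0610
shift mm [   0.5   -0.4 -227.9] rows>=5 twist -0.3 rows>=1
(array([0.61179152, 0.21681976]), np.float64(236.0), np.float64(0.573695251602618), np.int64(110), np.float64(0.47497559790545835), 17)
(array([0.61488638, 0.22069596]), np.float64(240.5), np.float64(0.28369615200312703), np.int64(124), np.float64(0.2529293875504988), 56)
```

Request:
{"name": "move_arm", "arguments": {
  "targets": [
    {"grip":0.5,"tx":0,"ty":0,"tz":-0.03,"twist":0},
    {"grip":0.5,"tx":0,"ty":0,"tz":-0.05,"twist":0},
    {"grip":0.5,"tx":0,"ty":0,"tz":-0.05,"twist":0},
    {"grip":0.5,"tx":0.01,"ty":-0.04,"tz":-0.03,"twist":0},
    {"grip":0.5,"tx":0.012,"ty":-0.045,"tz":0,"twist":5},
    {"grip":0.5,"tx":0.012,"ty":-0.045,"tz":0,"twist":10},
    {"grip":0.5,"tx":0.012,"ty":-0.045,"tz":0,"twist":10},
    {"grip":0.5,"tx":0.012,"ty":-0.045,"tz":0,"twist":10},
    {"grip":0.5,"tx":0.01,"ty":-0.045,"tz":0,"twist":0},
    {"grip":0.5,"tx":0,"ty":-0.045,"tz":0,"twist":0},
    {"grip":0.5,"tx":0,"ty":-0.04,"tz":0,"twist":0},
    {"grip":0.5,"tx":0,"ty":0,"tz":0,"twist":0}
  ]
}}

```text
clock: 6.3
tool_pos: [0.437, -0.0889, 0.1797]
tool_rot: [[-0.813, 0.582, 0.001], [0.582, 0.813, -0.001], [-0.001, -0.001, -1.0]]
force: [-0.4, -0.1, -1.1]
opening: 0.0612
grip_force: 65.5
```

```bash
cat > held.py <<'E'
from fit import *
import sys
# refit held tub: rim height above TCP given; prints centre offset to TCP and label angle rel. to tool
H=float(sys.argv[1]);s=r.sense();t=np.array(s['tool_pos']);print(t.round(4))
for n in ['top','scene']:
    p=r.snapshot(n);P=cloud(p)[p['z_map']>0];f=fit(P,t[:2],t[2]+H);print(n,f[0].round(4),f[1:])
    for q in ('deep','shallow','deep1_label','shallow1_label'):
        for d in r.mark_of(q,p):
            X=w(p,d['location'])
            if d['p']>.25 and np.hypot(*(X-t)[:2])<.06: print(q,X.round(4),round(d['p'],2))
E
python3 held.py .03; python3 go.py .521 -.182 .075 145
```

```text
[ 0.437  -0.0889  0.1797]
top [ 0.437  -0.0889] (np.float64(nan), np.float64(nan), np.int64(25), np.float64(nan), 0)
scene [ 0.4393 -0.0844] (np.float64(317.0), np.float64(0.22284213821805451), np.int64(203), np.float64(0.2150253673638029), 68)
deep [ 0.4384 -0.0826  0.1545] 0.86
t 6.8 pos [ 0.4382 -0.0865  0.1792] a 144.8 j6 15.5 tilt [ 0.0002 -0.0001] F [-0.6 -0.4 -0.4] open 0.0609
shift mm [-122.7  -30.2  104.2] rows>=4 twist -0.2 rows>=1
  avg = a.mean(axis, **keepdims_kw)
  ret = um.true_divide(
  c = cov(x, y, rowvar, dtype=dtype)
  c *= np.true_divide(1, fact)
  c *= np.true_divide(1, fact)
fit.py:19: RuntimeWarning: Mean of empty slice.
  near=np.where(g>g.max()-.03)[0].mean()-40+k
  ret = ret.dtype.type(ret / rcount)
```

Request:
{"name": "move_arm", "arguments": {
  "targets": [
    {"grip":0.5,"tx":-0.041,"ty":-0.01,"tz":0,"twist":0},
    {"grip":0.5,"tx":-0.041,"ty":-0.01,"tz":0,"twist":0},
    {"grip":0.5,"tx":-0.041,"ty":-0.01,"tz":0,"twist":0},
    {"grip":0.5,"tx":0,"ty":0,"tz":0.04,"twist":0},
    {"grip":0.5,"tx":0,"ty":0,"tz":0.04,"twist":0},
    {"grip":0.5,"tx":0,"ty":0,"tz":0.025,"twist":0},
    {"grip":0.5,"tx":0,"ty":0,"tz":0,"twist":0},
    {"grip":0.5,"tx":0,"ty":0,"tz":0,"twist":0}
  ]
}}

```text
clock: 7.8
tool_pos: [0.5218, -0.1828, 0.0755]
tool_rot: [[-0.816, 0.578, 0.001], [0.578, 0.816, -0.001], [-0.002, 0.0, -1.0]]
force: [-0.2, -0.8, -0.6]
opening: 0.0607
grip_force: 65.5
```

```bash
python3 go.py .521 -.182 .058 145
```

```text
t 7.8 pos [ 0.5218 -0.1828  0.0755] a 144.7 j6 9.0 tilt [-0.0016  0.0003] F [-0.2 -0.8 -0.6] open 0.0607
shift mm [ 1.1  0.2 17.5] rows>=1 twist -0.3 rows>=1
```

Request:
{"name": "move_arm", "arguments": {
  "targets": [
    {"grip":0.5,"tx":0.001,"ty":0,"tz":0.014,"twist":0},
    {"grip":0.5,"tx":0,"ty":0,"tz":0.004,"twist":0},
    {"grip":0.5,"tx":0,"ty":0,"tz":0.003,"twist":0},
    {"grip":0.5,"tx":0,"ty":0,"tz":0.003,"twist":0},
    {"grip":0.5,"tx":0,"ty":0,"tz":0,"twist":0}
  ]
}}

```text
clock: 8.43
tool_pos: [0.5203, -0.1823, 0.0511]
tool_rot: [[-0.816, 0.578, 0.001], [0.578, 0.816, -0.001], [-0.001, -0.0, -1.0]]
force: [-2.2, -0.2, 3.2]
opening: 0.0611
grip_force: 65.6
```

Request:
{"name": "move_arm", "arguments": {
  "targets": [
    {"grip":0.5,"tx":0,"ty":0,"tz":0,"twist":-5},
    {"grip":0.5,"tx":0,"ty":0,"tz":0,"twist":-10},
    {"grip":0.5,"tx":0,"ty":0,"tz":0,"twist":-10},
    {"grip":0.5,"tx":0,"ty":0,"tz":0,"twist":-10},
    {"grip":0.5,"tx":0,"ty":0,"tz":0,"twist":-10},
    {"grip":0.5,"tx":0,"ty":0,"tz":0,"twist":-10},
    {"grip":0.5,"tx":0,"ty":0,"tz":0,"twist":-10},
    {"grip":0.5,"tx":0,"ty":0,"tz":0,"twist":-10},
    {"grip":0.5,"tx":0,"ty":0,"tz":0,"twist":-10},
    {"grip":0.5,"tx":0,"ty":0,"tz":0,"twist":-10},
    {"grip":0.5,"tx":0,"ty":0,"tz":0,"twist":-5},
    {"grip":0.5,"tx":0,"ty":0,"tz":0,"twist":0}
  ]
}}

```text
clock: 9.93
tool_pos: [0.52, -0.1823, 0.0511]
tool_rot: [[-0.429, -0.904, -0.0], [-0.904, 0.429, -0.001], [0.001, -0.0, -1.0]]
force: [-2.3, 0.3, 5.2]
opening: 0.0609
grip_force: 66.1
```

```bash
cat > disc.py <<'E'
from h import *
for n in ['top','scene']:
    p=r.snapshot(n);P=cloud(p)[p['z_map']>0];c=np.array({'top':(.5194,-.1832),'scene':(.5224,-.1809)}[n])
    d=P[:,:2]-c;rr=np.hypot(*d.T);a=np.arctan2(d[:,1],d[:,0])
    m=(rr>.072)&(rr<.097)&(P[:,2]>.034)&(P[:,2]<.048);print(n,'notch mod 90: %.1f'%((np.degrees(np.angle(np.mean(np.exp(4j*a[m]))))/4+45)%90),m.sum())
E
python3 disc.py; python3 go.py .521 -.182 .051 321.5
```

```text
top notch mod 90: 29.6 65
scene notch mod 90: 29.4 96
t 10.0 pos [ 0.52   -0.1823  0.051 ] a -115.4 j6 -90.9 tilt [ 0.0007 -0.    ] F [-3.8 -0.9  5.7] open 0.0611
shift mm [-0.7 -0.8  0. ] rows>=1 twist -76.9 rows>=8
```

Request:
{"name": "move_arm", "arguments": {
  "targets": [
    {"grip":0.5,"tx":0,"ty":0,"tz":0,"twist":-5},
    {"grip":0.5,"tx":0,"ty":0,"tz":0,"twist":-10},
    {"grip":0.5,"tx":0,"ty":0,"tz":0,"twist":-10},
    {"grip":0.5,"tx":0,"ty":0,"tz":0,"twist":-10},
    {"grip":0.5,"tx":0,"ty":0,"tz":0,"twist":-10},
    {"grip":0.5,"tx":0,"ty":0,"tz":0,"twist":-10},
    {"grip":0.5,"tx":0,"ty":0,"tz":0,"twist":-10},
    {"grip":0.5,"tx":0,"ty":0,"tz":0,"twist":-10},
    {"grip":0.5,"tx":0,"ty":0,"tz":0,"twist":-5},
    {"grip":0.5,"tx":0,"ty":0,"tz":0,"twist":0}
  ]
}}

```text
clock: 11.28
tool_pos: [0.5192, -0.1824, 0.051]
tool_rot: [[0.815, -0.579, -0.002], [-0.579, -0.815, -0.001], [-0.001, 0.002, -1.0]]
force: [-5.3, -0.3, 6.6]
opening: 0.0609
grip_force: 66.4
```

```bash
python3 disc.py; python3 go.py .521 -.182 .051 321.5
```

```text
top notch mod 90: 19.3 66
scene notch mod 90: 19.3 110
t 11.4 pos [ 0.5192 -0.1824  0.051 ] a -35.4 j6 -170.9 tilt [-0.001   0.0019] F [-5.5  0.4  6.8] open 0.0608
shift mm [ 1.2 -1.4  0. ] rows>=1 twist 3.1 rows>=1
```

Request:
{"name": "move_arm", "arguments": {
  "targets": [
    {"grip":0.5,"tx":0,"ty":0,"tz":0,"twist":4},
    {"grip":0.5,"tx":0,"ty":0,"tz":0,"twist":0},
    {"grip":1,"tx":0,"ty":0,"tz":0,"twist":0},
    {"grip":1,"tx":0,"ty":0,"tz":0,"twist":0},
    {"grip":1,"tx":0,"ty":0,"tz":0,"twist":0},
    {"grip":1,"tx":0,"ty":0,"tz":0,"twist":0},
    {"grip":1,"tx":0,"ty":0,"tz":-0.02,"twist":0},
    {"grip":1,"tx":0,"ty":0,"tz":-0.05,"twist":0},
    {"grip":1,"tx":0,"ty":0,"tz":-0.05,"twist":0},
    {"grip":1,"tx":0,"ty":0,"tz":-0.05,"twist":10},
    {"grip":1,"tx":0,"ty":0,"tz":0,"twist":10},
    {"grip":1,"tx":0,"ty":0,"tz":0,"twist":10}
  ]
}}

```text
clock: 12.88
tool_pos: [0.5209, -0.1823, 0.2217]
tool_rot: [[0.348, -0.938, 0.003], [-0.938, -0.348, -0.001], [0.002, -0.002, -1.0]]
force: [-0.0, 0.4, -0.1]
opening: 0.0855
grip_force: 0.0
```

```bash
cat > tower.py <<'E'
from fit import *
import sys
H=float(sys.argv[1])
for n in ['top','scene']:
    p=r.snapshot(n);P=cloud(p)[p['z_map']>0];c={'top':(.5194,-.1832),'scene':(.5224,-.1809)}[n];f=fit(P,c,H)
    d=np.hypot(*(P[:,:2]-f[0]).T);q=P[(abs(d-.029)<.003)&(P[:,2]>H-.012),2]
    print(n,f[0].round(4),f[1:],'rim p50/p80',np.percentile(q,[50,80]).round(4))
E
python3 tower.py .080;python3 disc.py; python3 go.py .4585 .068 .22 200
```

```text
top [ 0.5212 -0.1834] (np.float64(19.5), np.float64(0.3995335703221322), np.int64(259), np.float64(0.37951565007277044), 54) rim p50/p80 [0.6864 0.694 ]
scene [ 0.5243 -0.1815] (np.float64(21.0), np.float64(0.22023391278923451), np.int64(145), np.float64(0.19887953919508586), 86) rim p50/p80 [0.4357 0.4714]
top notch mod 90: 19.2 45
scene notch mod 90: 19.1 133
t 13.1 pos [ 0.5201 -0.182   0.2201] a -69.1 j6 -137.1 tilt [-0.0003  0.0002] F [0.3 0.3 0.6] open 0.0852
shift mm [-2.556e+02 -3.140e+01  2.000e-01] rows>=6 twist 90.9 rows>=10
```

Request:
{"name": "move_arm", "arguments": {
  "targets": [
    {"grip":1,"tx":-0.043,"ty":-0.005,"tz":0,"twist":0},
    {"grip":1,"tx":-0.043,"ty":-0.005,"tz":0,"twist":0},
    {"grip":1,"tx":-0.043,"ty":-0.005,"tz":0,"twist":0},
    {"grip":1,"tx":-0.043,"ty":-0.005,"tz":0,"twist":0},
    {"grip":1,"tx":-0.042,"ty":-0.005,"tz":0,"twist":0},
    {"grip":1,"tx":-0.042,"ty":-0.006,"tz":0,"twist":0},
    {"grip":1,"tx":0,"ty":0,"tz":0,"twist":10},
    {"grip":1,"tx":0,"ty":0,"tz":0,"twist":10},
    {"grip":1,"tx":0,"ty":0,"tz":0,"twist":10},
    {"grip":1,"tx":0,"ty":0,"tz":0,"twist":10},
    {"grip":1,"tx":0,"ty":0,"tz":0,"twist":10},
    {"grip":1,"tx":0,"ty":0,"tz":0,"twist":10},
    {"grip":1,"tx":0,"ty":0,"tz":0,"twist":10},
    {"grip":1,"tx":0,"ty":0,"tz":0,"twist":10},
    {"grip":1,"tx":0,"ty":0,"tz":0,"twist":10},
    {"grip":1,"tx":0,"ty":0,"tz":0,"twist":0}
  ]
}}

```text
clock: 15.08
tool_pos: [0.4586, 0.0684, 0.2201]
tool_rot: [[-0.934, -0.357, -0.0], [-0.357, 0.934, 0.0], [0.0, 0.0, -1.0]]
force: [0.2, 1.0, 0.4]
opening: 0.0853
grip_force: 0.0
```

```bash
python3 go.py .458 .0675 .003 200
```

```text
t 15.1 pos [0.4586 0.0684 0.2201] a -159.1 j6 -20.7 tilt [0.0004 0.0002] F [0.2 1.  0.4] open 0.0853
shift mm [  0.8  -0.7 217.1] rows>=5 twist 0.9 rows>=1
```

Request:
{"name": "move_arm", "arguments": {
  "targets": [
    {"grip":1,"tx":0.001,"ty":-0.001,"tz":0.05,"twist":0},
    {"grip":1,"tx":0,"ty":0,"tz":0.05,"twist":0},
    {"grip":1,"tx":0,"ty":0,"tz":0.05,"twist":0},
    {"grip":1,"tx":0,"ty":0,"tz":0.04,"twist":0},
    {"grip":1,"tx":0,"ty":0,"tz":0.026,"twist":0},
    {"grip":1,"tx":0,"ty":0,"tz":0,"twist":0},
    {"grip":1,"tx":0,"ty":0,"tz":0,"twist":0}
  ]
}}

```text
clock: 15.95
tool_pos: [0.459, 0.0671, 0.0054]
tool_rot: [[-0.935, -0.355, 0.002], [-0.355, 0.935, 0.0], [-0.002, -0.001, -1.0]]
force: [0.5, -0.8, 0.7]
opening: 0.0857
grip_force: 0.0
```

Request:
{"name": "move_arm", "arguments": {
  "targets": [
    {"grip":0.5,"tx":0,"ty":0,"tz":0,"twist":0},
    {"grip":0.5,"tx":0,"ty":0,"tz":0,"twist":0},
    {"grip":0.5,"tx":0,"ty":0,"tz":0,"twist":0},
    {"grip":0.5,"tx":0,"ty":0,"tz":0,"twist":0},
    {"grip":0.5,"tx":0,"ty":0,"tz":0,"twist":0},
    {"grip":0.5,"tx":0,"ty":0,"tz":0,"twist":0}
  ]
}}

```text
clock: 16.7
tool_pos: [0.4601, 0.0674, 0.0071]
tool_rot: [[-0.935, -0.354, 0.004], [-0.354, 0.935, 0.0], [-0.004, -0.001, -1.0]]
force: [-2.5, 1.7, 5.7]
opening: 0.0618
grip_force: 64.0
```

```bash
python3 go.py .519 -.1825 .2 273
```

```text
t 16.7 pos [0.4601 0.0674 0.0071] a -159.3 j6 -20.7 tilt [-0.0041 -0.0011] F [-2.5  1.7  5.7] open 0.0618
shift mm [  32.6 -254.7 -192.8] rows>=7 twist -72.3 rows>=8
```

Request:
{"name": "move_arm", "arguments": {
  "targets": [
    {"grip":0.5,"tx":0,"ty":0,"tz":-0.03,"twist":0},
    {"grip":0.5,"tx":0,"ty":0,"tz":-0.05,"twist":0},
    {"grip":0.5,"tx":0,"ty":0,"tz":-0.05,"twist":0},
    {"grip":0.5,"tx":0,"ty":0,"tz":-0.05,"twist":0},
    {"grip":0.5,"tx":0.005,"ty":-0.042,"tz":0,"twist":0},
    {"grip":0.5,"tx":0.005,"ty":-0.042,"tz":0,"twist":0},
    {"grip":0.5,"tx":0.005,"ty":-0.042,"tz":0,"twist":0},
    {"grip":0.5,"tx":0.006,"ty":-0.043,"tz":0,"twist":0},
    {"grip":0.5,"tx":0.006,"ty":-0.043,"tz":0,"twist":0},
    {"grip":0.5,"tx":0.006,"ty":-0.043,"tz":0,"twist":0},
    {"grip":0.5,"tx":0,"ty":0,"tz":0,"twist":-10},
    {"grip":0.5,"tx":0,"ty":0,"tz":0,"twist":-10},
    {"grip":0.5,"tx":0,"ty":0,"tz":0,"twist":-10},
    {"grip":0.5,"tx":0,"ty":0,"tz":0,"twist":-10},
    {"grip":0.5,"tx":0,"ty":0,"tz":0,"twist":-10},
    {"grip":0.5,"tx":0,"ty":0,"tz":0,"twist":-10},
    {"grip":0.5,"tx":0,"ty":0,"tz":0,"twist":-10},
    {"grip":0.5,"tx":0,"ty":0,"tz":0,"twist":-3},
    {"grip":0.5,"tx":0,"ty":0,"tz":0,"twist":0}
  ]
}}

```text
clock: 19.08
tool_pos: [0.5177, -0.1833, 0.1852]
tool_rot: [[0.064, -0.998, 0.001], [-0.998, -0.064, -0.001], [0.001, -0.001, -1.0]]
force: [-0.1, 0.7, -0.9]
opening: 0.0617
grip_force: 65.4
```

```bash
python3 go.py .5195 -.1825 .095 273
```

```text
t 19.1 pos [ 0.5177 -0.1833  0.1852] a -86.3 j6 -120.2 tilt [ 0.0007 -0.0012] F [-0.1  0.7 -0.9] open 0.0617
shift mm [-0.7 -1.8 90.2] rows>=2 twist 0.7 rows>=1
```

Request:
{"name": "move_arm", "arguments": {
  "targets": [
    {"grip":0.5,"tx":-0.001,"ty":-0.002,"tz":0.04,"twist":0},
    {"grip":0.5,"tx":0,"ty":0,"tz":0.04,"twist":0},
    {"grip":0.5,"tx":0,"ty":0,"tz":0.01,"twist":0},
    {"grip":0.5,"tx":0,"ty":0,"tz":0.006,"twist":0},
    {"grip":0.5,"tx":0,"ty":0,"tz":0.003,"twist":0},
    {"grip":0.5,"tx":0,"ty":0,"tz":0.003,"twist":0},
    {"grip":0.5,"tx":0,"ty":0,"tz":0.002,"twist":0},
    {"grip":0.5,"tx":0,"ty":0,"tz":0,"twist":0}
  ]
}}

```text
clock: 20.08
tool_pos: [0.5201, -0.1825, 0.0821]
tool_rot: [[0.064, -0.998, 0.002], [-0.998, -0.064, -0.001], [0.001, -0.002, -1.0]]
force: [-1.4, 0.4, 5.5]
opening: 0.0617
grip_force: 65.9
```

```bash
python3 go.py .5195 -.1825 .095 273; python3 disc.py
```

```text
t 20.1 pos [ 0.5201 -0.1825  0.0821] a -86.3 j6 -120.0 tilt [ 0.0015 -0.0022] F [-1.4  0.4  5.5] open 0.0617
shift mm [  0.    0.6 -12.9] rows>=1 twist 0.7 rows>=1
top notch mod 90: 19.1 60
scene notch mod 90: 19.2 108
```

Request:
{"name": "move_arm", "arguments": {
  "targets": [
    {"grip":1,"tx":0,"ty":0,"tz":0,"twist":0},
    {"grip":1,"tx":0,"ty":0,"tz":0,"twist":0},
    {"grip":1,"tx":0,"ty":0,"tz":0,"twist":0},
    {"grip":1,"tx":0,"ty":0,"tz":0,"twist":0},
    {"grip":1,"tx":0,"ty":0,"tz":-0.02,"twist":0},
    {"grip":1,"tx":0,"ty":0,"tz":-0.05,"twist":0},
    {"grip":1,"tx":0,"ty":0,"tz":-0.05,"twist":0},
    {"grip":1,"tx":0,"ty":0,"tz":-0.02,"twist":10},
    {"grip":1,"tx":0,"ty":0,"tz":0,"twist":10},
    {"grip":1,"tx":0,"ty":0,"tz":0,"twist":10},
    {"grip":1,"tx":0,"ty":0,"tz":0,"twist":10},
    {"grip":1,"tx":0,"ty":0,"tz":0,"twist":10},
    {"grip":1,"tx":0,"ty":0,"tz":0,"twist":10},
    {"grip":1,"tx":0,"ty":0,"tz":0,"twist":10},
    {"grip":1,"tx":0,"ty":0,"tz":0,"twist":10},
    {"grip":1,"tx":0,"ty":0,"tz":0,"twist":10},
    {"grip":1,"tx":0,"ty":0,"tz":0,"twist":10},
    {"grip":1,"tx":0,"ty":0,"tz":0,"twist":10},
    {"grip":1,"tx":0,"ty":0,"tz":0,"twist":10},
    {"grip":1,"tx":0,"ty":0,"tz":0,"twist":3}
  ]
}}

```text
clock: 22.68
tool_pos: [0.5193, -0.182, 0.2201]
tool_rot: [[-0.871, 0.492, -0.0], [0.492, 0.871, 0.0], [0.0, 0.0, -1.0]]
force: [0.1, 0.4, -1.1]
opening: 0.0852
grip_force: 0.0
```

```bash
python3 go.py .6255 .041 .22 150
```

```text
t 22.7 pos [ 0.5193 -0.182   0.2201] a 150.5 j6 3.2 tilt [0.0003 0.    ] F [ 0.1  0.4 -1.1] open 0.0852
shift mm [1.710e+01 2.464e+02 1.000e-01] rows>=5 twist 0.5 rows>=1
```

Request:
{"name": "move_arm", "arguments": {
  "targets": [
    {"grip":1,"tx":0.003,"ty":0.041,"tz":0,"twist":0},
    {"grip":1,"tx":0.003,"ty":0.041,"tz":0,"twist":0},
    {"grip":1,"tx":0.003,"ty":0.041,"tz":0,"twist":0},
    {"grip":1,"tx":0.003,"ty":0.041,"tz":0,"twist":0},
    {"grip":1,"tx":0.003,"ty":0.041,"tz":0,"twist":0},
    {"grip":1,"tx":0.002,"ty":0.041,"tz":0,"twist":0},
    {"grip":1,"tx":0,"ty":0,"tz":0.05,"twist":0},
    {"grip":1,"tx":0,"ty":0,"tz":0.05,"twist":0},
    {"grip":1,"tx":0,"ty":0,"tz":0.04,"twist":0},
    {"grip":1,"tx":0,"ty":0,"tz":0,"twist":0},
    {"grip":1,"tx":0,"ty":0,"tz":0,"twist":0}
  ]
}}

```text
clock: 24.05
tool_pos: [0.6259, 0.0407, 0.082]
tool_rot: [[-0.872, 0.49, 0.002], [0.49, 0.872, -0.0], [-0.002, 0.001, -1.0]]
force: [1.1, 0.2, 0.8]
opening: 0.0851
grip_force: 0.0
```

```bash
python3 go.py .6255 .041 .003 150
```

```text
t 24.1 pos [0.6259 0.0407 0.082 ] a 150.7 j6 26.9 tilt [-0.002  0.001] F [1.1 0.2 0.8] open 0.0851
shift mm [ 0.6 -0.  79. ] rows>=2 twist 0.7 rows>=1
```

Request:
{"name": "move_arm", "arguments": {
  "targets": [
    {"grip":1,"tx":0,"ty":0,"tz":0.04,"twist":0},
    {"grip":1,"tx":0,"ty":0,"tz":0.025,"twist":0},
    {"grip":1,"tx":0,"ty":0,"tz":0.014,"twist":0},
    {"grip":1,"tx":0,"ty":0,"tz":0,"twist":0},
    {"grip":0.5,"tx":0,"ty":0,"tz":0,"twist":0},
    {"grip":0.5,"tx":0,"ty":0,"tz":0,"twist":0},
    {"grip":0.5,"tx":0,"ty":0,"tz":0,"twist":0},
    {"grip":0.5,"tx":0,"ty":0,"tz":0,"twist":0},
    {"grip":0.5,"tx":0,"ty":0,"tz":0,"twist":0},
    {"grip":0.5,"tx":0,"ty":0,"tz":0,"twist":0}
  ]
}}

```text
clock: 25.3
tool_pos: [0.6271, 0.0407, 0.0042]
tool_rot: [[-0.872, 0.49, 0.005], [0.49, 0.872, -0.0], [-0.004, 0.002, -1.0]]
force: [-0.1, 0.6, 5.9]
opening: 0.061
grip_force: 65.6
```

```bash
python3 go.py .5195 -.1823 .2 192.2; python3 tower.py .110
```

```text
t 25.3 pos [0.6271 0.0407 0.0042] a 150.7 j6 26.9 tilt [-0.0045  0.0022] F [-0.1  0.6  5.9] open 0.0610
shift mm [ -16.3 -246.7 -196.3] rows>=7 twist -41.5 rows>=5
top [ 0.5196 -0.1839] (np.float64(19.5), np.float64(0.43183454541022515), np.int64(259), np.float64(0.36231709252860883), 88) rim p50/p80 [0.1084 0.111 ]
scene [ 0.5223 -0.1816] (np.float64(20.5), np.float64(0.26525564652800665), np.int64(141), np.float64(0.21522020823986926), 98) rim p50/p80 [0.1044 0.109 ]
```

Request:
{"name": "move_arm", "arguments": {
  "targets": [
    {"grip":0.5,"tx":0,"ty":0,"tz":-0.03,"twist":0},
    {"grip":0.5,"tx":0,"ty":0,"tz":-0.05,"twist":0},
    {"grip":0.5,"tx":0,"ty":0,"tz":-0.05,"twist":0},
    {"grip":0.5,"tx":0,"ty":0,"tz":-0.05,"twist":0},
    {"grip":0.5,"tx":-0.003,"ty":-0.041,"tz":-0.01,"twist":0},
    {"grip":0.5,"tx":-0.003,"ty":-0.041,"tz":0,"twist":0},
    {"grip":0.5,"tx":-0.003,"ty":-0.041,"tz":0,"twist":0},
    {"grip":0.5,"tx":-0.003,"ty":-0.041,"tz":0,"twist":0},
    {"grip":0.5,"tx":-0.002,"ty":-0.041,"tz":0,"twist":0},
    {"grip":0.5,"tx":-0.002,"ty":-0.041,"tz":0,"twist":0},
    {"grip":0.5,"tx":0,"ty":0,"tz":0,"twist":-10},
    {"grip":0.5,"tx":0,"ty":0,"tz":0,"twist":-10},
    {"grip":0.5,"tx":0,"ty":0,"tz":0,"twist":-10},
    {"grip":0.5,"tx":0,"ty":0,"tz":0,"twist":-10},
    {"grip":0.5,"tx":0,"ty":0,"tz":0,"twist":-1.5},
    {"grip":0.5,"tx":0,"ty":0,"tz":0,"twist":0},
    {"grip":0.5,"tx":0,"ty":0,"tz":0,"twist":0}
  ]
}}

```text
clock: 27.52
tool_pos: [0.5184, -0.1814, 0.1913]
tool_rot: [[-0.978, -0.21, 0.0], [-0.21, 0.978, 0.0], [-0.0, 0.0, -1.0]]
force: [-1.1, 0.5, -0.9]
opening: 0.0611
grip_force: 65.3
```

```bash
python3 go.py .5195 -.1825 .122 192.2
```

```text
t 27.5 pos [ 0.5184 -0.1814  0.1913] a -167.9 j6 -38.4 tilt [-0.  0.] F [-1.1  0.5 -0.9] open 0.0611
shift mm [-0.8 -1.3 69.3] rows>=2 twist -0.1 rows>=1
```

Request:
{"name": "move_arm", "arguments": {
  "targets": [
    {"grip":0.5,"tx":-0.001,"ty":-0.001,"tz":0.04,"twist":0},
    {"grip":0.5,"tx":0,"ty":0,"tz":0.025,"twist":0},
    {"grip":0.5,"tx":0,"ty":0,"tz":0.008,"twist":0},
    {"grip":0.5,"tx":0,"ty":0,"tz":0.004,"twist":0},
    {"grip":0.5,"tx":0,"ty":0,"tz":0.003,"twist":0},
    {"grip":0.5,"tx":0,"ty":0,"tz":0.003,"twist":0},
    {"grip":0.5,"tx":0,"ty":0,"tz":0.001,"twist":0},
    {"grip":0.5,"tx":0,"ty":0,"tz":0,"twist":0}
  ]
}}

```text
clock: 28.52
tool_pos: [0.5204, -0.1826, 0.1091]
tool_rot: [[-0.977, -0.211, 0.002], [-0.211, 0.977, -0.001], [-0.002, -0.001, -1.0]]
force: [-0.8, 0.9, 5.9]
opening: 0.0608
grip_force: 65.8
```

```bash
python3 go.py .5195 -.1825 .109 192.2
```

```text
t 28.5 pos [ 0.5204 -0.1826  0.1091] a -167.8 j6 -38.5 tilt [-0.0022 -0.0015] F [-0.8  0.9  5.9] open 0.0608
shift mm [0.9 0.3 0.1] rows>=1 twist -0.0 rows>=1
```

Request:
{"name": "move_arm", "arguments": {
  "targets": [
    {"grip":1,"tx":0,"ty":0,"tz":0,"twist":0},
    {"grip":1,"tx":0,"ty":0,"tz":0,"twist":0},
    {"grip":1,"tx":0,"ty":0,"tz":0,"twist":0},
    {"grip":1,"tx":0,"ty":0,"tz":0,"twist":0},
    {"grip":1,"tx":0,"ty":0,"tz":-0.02,"twist":0},
    {"grip":1,"tx":0,"ty":0,"tz":-0.05,"twist":0},
    {"grip":1,"tx":0,"ty":0,"tz":-0.05,"twist":0},
    {"grip":1,"tx":0,"ty":0,"tz":0,"twist":10},
    {"grip":1,"tx":0,"ty":0,"tz":0,"twist":10},
    {"grip":1,"tx":0,"ty":0,"tz":0,"twist":10},
    {"grip":1,"tx":0,"ty":0,"tz":0,"twist":10},
    {"grip":1,"tx":0,"ty":0,"tz":0,"twist":10},
    {"grip":1,"tx":0,"ty":0,"tz":0,"twist":10},
    {"grip":1,"tx":0,"ty":0,"tz":0,"twist":2},
    {"grip":1,"tx":0,"ty":0,"tz":0,"twist":0}
  ]
}}

```text
clock: 30.4
tool_pos: [0.5196, -0.1823, 0.2273]
tool_rot: [[-0.647, 0.763, -0.0], [0.763, 0.647, 0.0], [0.0, -0.0, -1.0]]
force: [-0.5, 0.2, 0.4]
opening: 0.0855
grip_force: 0.0
```

```bash
python3 tower.py .140; python3 go.py .4495 .3485 .228 130
python3 - <<'E'
from fit import *
p=r.snapshot('top');P=cloud(p)[p['z_map']>0];print(fit(P,(.4495,.3485),.035))
E
```

```text
top [ 0.5191 -0.1828] (np.float64(19.0), np.float64(0.48686265585671296), np.int64(259), np.float64(0.4497123434937581), 54) rim p50/p80 [0.6916 0.6996]
scene [ 0.5222 -0.1806] (np.float64(19.5), np.float64(0.22551505038122044), np.int64(136), np.float64(0.18832890600998578), 93) rim p50/p80 [0.4173 0.4727]
t 30.5 pos [ 0.5196 -0.1822  0.2273] a 130.3 j6 23.4 tilt [0.0001 0.    ] F [-0.1 -0.7 -0.6] open 0.0853
shift mm [450.2 289.6  -0.7] rows>=11 twist 0.3 rows>=1
(array([0.44883077, 0.34842083]), np.float64(274.8333333333333), np.float64(0.3498312717669904), np.int64(40), np.float64(0.3117475075477447), 89)
```

Request:
{"name": "move_arm", "arguments": {
  "targets": [
    {"grip":1,"tx":0.0375,"ty":0.024,"tz":0,"twist":0},
    {"grip":1,"tx":0.0375,"ty":0.024,"tz":0,"twist":0},
    {"grip":1,"tx":0.0375,"ty":0.024,"tz":0,"twist":0},
    {"grip":1,"tx":0.0375,"ty":0.024,"tz":0,"twist":0},
    {"grip":1,"tx":0.0375,"ty":0.024,"tz":0,"twist":0},
    {"grip":1,"tx":0.0375,"ty":0.024,"tz":0,"twist":0},
    {"grip":1,"tx":0.0375,"ty":0.024,"tz":0,"twist":0},
    {"grip":1,"tx":0.0375,"ty":0.024,"tz":0,"twist":0},
    {"grip":1,"tx":0.0375,"ty":0.024,"tz":0,"twist":0},
    {"grip":1,"tx":0.0375,"ty":0.024,"tz":0,"twist":0},
    {"grip":1,"tx":0.0375,"ty":0.024,"tz":0,"twist":0},
    {"grip":1,"tx":0.0375,"ty":0.025,"tz":0,"twist":0},
    {"grip":1,"tx":0,"ty":0,"tz":0.05,"twist":0},
    {"grip":1,"tx":0,"ty":0,"tz":0.05,"twist":0},
    {"grip":1,"tx":0,"ty":0,"tz":0.04,"twist":0},
    {"grip":1,"tx":0,"ty":0,"tz":0,"twist":0},
    {"grip":1,"tx":0,"ty":0,"tz":0,"twist":0}
  ]
}}

```text
clock: 32.67
tool_pos: [0.451, 0.3485, 0.0891]
tool_rot: [[-0.645, 0.764, 0.002], [0.764, 0.645, 0.001], [-0.0, 0.002, -1.0]]
force: [0.2, 0.1, 1.0]
opening: 0.0853
grip_force: 0.0
```

```bash
python3 go.py .4495 .3485 .003 130
```

```text
t 32.7 pos [0.451  0.3485 0.0891] a 130.2 j6 80.8 tilt [-0.0004  0.0024] F [0.2 0.1 1. ] open 0.0853
shift mm [ 1.  -1.3 86.1] rows>=2 twist 0.2 rows>=1
```

Request:
{"name": "move_arm", "arguments": {
  "targets": [
    {"grip":1,"tx":0.001,"ty":-0.001,"tz":0.045,"twist":0},
    {"grip":1,"tx":0,"ty":0,"tz":0.025,"twist":0},
    {"grip":1,"tx":0,"ty":0,"tz":0.016,"twist":0},
    {"grip":1,"tx":0,"ty":0,"tz":0,"twist":0},
    {"grip":0.5,"tx":0,"ty":0,"tz":0,"twist":0},
    {"grip":0.5,"tx":0,"ty":0,"tz":0,"twist":0},
    {"grip":0.5,"tx":0,"ty":0,"tz":0,"twist":0},
    {"grip":0.5,"tx":0,"ty":0,"tz":0,"twist":0},
    {"grip":0.5,"tx":0,"ty":0,"tz":0,"twist":0},
    {"grip":0.5,"tx":0,"ty":0,"tz":0,"twist":0}
  ]
}}

```text
clock: 33.92
tool_pos: [0.4505, 0.3493, 0.0041]
tool_rot: [[-0.645, 0.764, 0.004], [0.764, 0.645, 0.003], [-0.001, 0.005, -1.0]]
force: [-0.1, 0.4, 6.2]
opening: 0.0608
grip_force: 65.4
```

```bash
python3 go.py .5192 -.182 .21 236; python3 tower.py .140; python3 disc.py
```

```text
t 33.9 pos [0.4505 0.3493 0.0041] a 130.2 j6 80.9 tilt [-0.0008  0.0049] F [-0.1  0.4  6.2] open 0.0608
shift mm [-450.3 -289.4 -207. ] rows>=12 twist -105.8 rows>=11
top [ 0.5192 -0.1827] (np.float64(19.5), np.float64(0.4805030166902407), np.int64(259), np.float64(0.38916415931742077), 101) rim p50/p80 [0.1386 0.1406]
scene [ 0.522  -0.1806] (np.float64(18.0), np.float64(0.25429327556321263), np.int64(141), np.float64(0.21773472831789373), 98) rim p50/p80 [0.1353 0.1388]
top notch mod 90: 19.1 89
scene notch mod 90: 19.3 112
```

Request:
{"name": "move_arm", "arguments": {
  "targets": [
    {"grip":0.5,"tx":0,"ty":0,"tz":-0.03,"twist":0},
    {"grip":0.5,"tx":0,"ty":0,"tz":-0.05,"twist":0},
    {"grip":0.5,"tx":0,"ty":0,"tz":-0.05,"twist":0},
    {"grip":0.5,"tx":0,"ty":0,"tz":-0.05,"twist":0},
    {"grip":0.5,"tx":-0.0375,"ty":-0.024,"tz":-0.03,"twist":0},
    {"grip":0.5,"tx":-0.0375,"ty":-0.024,"tz":0,"twist":0},
    {"grip":0.5,"tx":-0.0375,"ty":-0.024,"tz":0,"twist":0},
    {"grip":0.5,"tx":-0.0375,"ty":-0.024,"tz":0,"twist":0},
    {"grip":0.5,"tx":-0.0375,"ty":-0.024,"tz":0,"twist":0},
    {"grip":0.5,"tx":-0.0375,"ty":-0.024,"tz":0,"twist":0},
    {"grip":0.5,"tx":-0.0375,"ty":-0.024,"tz":0,"twist":0},
    {"grip":0.5,"tx":-0.0375,"ty":-0.024,"tz":0,"twist":0},
    {"grip":0.5,"tx":-0.0375,"ty":-0.024,"tz":0,"twist":0},
    {"grip":0.5,"tx":-0.0375,"ty":-0.024,"tz":0,"twist":0},
    {"grip":0.5,"tx":-0.0375,"ty":-0.024,"tz":0,"twist":0},
    {"grip":0.5,"tx":-0.0375,"ty":-0.025,"tz":0,"twist":0},
    {"grip":0.5,"tx":0,"ty":0,"tz":0,"twist":-10},
    {"grip":0.5,"tx":0,"ty":0,"tz":0,"twist":-10},
    {"grip":0.5,"tx":0,"ty":0,"tz":0,"twist":-10}
  ]
}}

```text
clock: 36.5
tool_pos: [0.5181, -0.1824, 0.2114]
tool_rot: [[-0.943, 0.334, -0.0], [0.334, 0.943, 0.0], [0.0, 0.0, -1.0]]
force: [0.4, 0.5, -0.5]
opening: 0.0611
grip_force: 65.2
```

Request:
{"name": "move_arm", "arguments": {
  "targets": [
    {"grip":0.5,"tx":0,"ty":0,"tz":0,"twist":-10},
    {"grip":0.5,"tx":0,"ty":0,"tz":0,"twist":-10},
    {"grip":0.5,"tx":0,"ty":0,"tz":0,"twist":-10},
    {"grip":0.5,"tx":0,"ty":0,"tz":0,"twist":-10},
    {"grip":0.5,"tx":0,"ty":0,"tz":0,"twist":-10},
    {"grip":0.5,"tx":0,"ty":0,"tz":0,"twist":-10},
    {"grip":0.5,"tx":0,"ty":0,"tz":0,"twist":-10},
    {"grip":0.5,"tx":0,"ty":0,"tz":0,"twist":-5.5},
    {"grip":0.5,"tx":0,"ty":0,"tz":0,"twist":0},
    {"grip":0.5,"tx":0,"ty":0,"tz":0,"twist":0}
  ]
}}

```text
clock: 37.75
tool_pos: [0.5182, -0.1821, 0.2114]
tool_rot: [[-0.565, -0.825, 0.0], [-0.825, 0.565, -0.0], [-0.0, -0.0, -1.0]]
force: [0.1, -0.9, -1.4]
opening: 0.0614
grip_force: 65.2
```

```bash
python3 go.py .5195 -.1825 .152 235.7
```

```text
t 37.8 pos [ 0.5182 -0.1821  0.2114] a -124.4 j6 -82.0 tilt [-0.     -0.0001] F [ 0.1 -0.9 -1.4] open 0.0614
shift mm [-0.4 -1.3 59.4] rows>=2 twist -0.1 rows>=1
```

Request:
{"name": "move_arm", "arguments": {
  "targets": [
    {"grip":0.5,"tx":0,"ty":-0.001,"tz":0.04,"twist":0},
    {"grip":0.5,"tx":0,"ty":0,"tz":0.019,"twist":0},
    {"grip":0.5,"tx":0,"ty":0,"tz":0.006,"twist":0},
    {"grip":0.5,"tx":0,"ty":0,"tz":0.003,"twist":0},
    {"grip":0.5,"tx":0,"ty":0,"tz":0.003,"twist":0},
    {"grip":0.5,"tx":0,"ty":0,"tz":0.003,"twist":0},
    {"grip":0.5,"tx":0,"ty":0,"tz":0.001,"twist":0},
    {"grip":0.5,"tx":0,"ty":0,"tz":0,"twist":0}
  ]
}}

```text
clock: 38.75
tool_pos: [0.5198, -0.183, 0.1391]
tool_rot: [[-0.564, -0.826, 0.003], [-0.826, 0.564, -0.001], [-0.0, -0.003, -1.0]]
force: [-1.9, 2.1, 5.5]
opening: 0.0608
grip_force: 66.0
```

```bash
python3 go.py .5195 -.1825 .139 235.7
python3 - <<'E'
from h import *
for n in ['top','scene']:
    p=r.snapshot(n)
    for d in r.mark_of('cover',p): print(n,w(p,d['location']).round(4),round(d['p'],2))
    P=cloud(p)[p['z_map']>0];m=(abs(P[:,0]-.585)<.08)&(abs(P[:,1]-.36)<.08)&(P[:,2]>.02)&(P[:,2]<.034);Q=P[m]
    print(len(Q),np.median(Q,0).round(4),Q.min(0).round(3),Q.max(0).round(3))
E
```

```text
t 38.8 pos [ 0.5198 -0.183   0.1391] a -124.3 j6 -82.1 tilt [-0.0004 -0.0032] F [-1.9  2.1  5.5] open 0.0608
shift mm [-0.3  0.5  0.1] rows>=1 twist -0.0 rows>=1
top [ 0.5377  0.3674 -0.0017] 0.74
96 [0.5471 0.3631 0.0305] [0.52  0.281 0.02 ] [0.664 0.413 0.034]
scene [0.5422 0.3682 0.0013] 0.85
scene [ 6.165e-01 -4.205e-01  2.000e-04] 0.7
102 [0.5513 0.3609 0.0299] [0.515 0.281 0.02 ] [0.665 0.406 0.034]
```

All four tubs are home. The cover has been knocked to about (0.54, 0.367). I'll release, rise and remeasure it.

Request:
{"name": "move_arm", "arguments": {
  "targets": [
    {"grip":1,"tx":0,"ty":0,"tz":0,"twist":0},
    {"grip":1,"tx":0,"ty":0,"tz":0,"twist":0},
    {"grip":1,"tx":0,"ty":0,"tz":0,"twist":0},
    {"grip":1,"tx":0,"ty":0,"tz":0,"twist":0},
    {"grip":1,"tx":0,"ty":0,"tz":-0.02,"twist":0},
    {"grip":1,"tx":0,"ty":0,"tz":-0.05,"twist":0},
    {"grip":1,"tx":0,"ty":0,"tz":-0.03,"twist":0},
    {"grip":1,"tx":0,"ty":0,"tz":0,"twist":10},
    {"grip":1,"tx":0,"ty":0,"tz":0,"twist":10},
    {"grip":1,"tx":0,"ty":0,"tz":0,"twist":10},
    {"grip":1,"tx":0,"ty":0,"tz":0,"twist":10},
    {"grip":1,"tx":0,"ty":0,"tz":0,"twist":0}
  ]
}}

```text
clock: 40.45
tool_pos: [0.519, -0.1827, 0.2361]
tool_rot: [[-0.962, -0.272, -0.0], [-0.272, 0.962, 0.0], [0.0, 0.0, -1.0]]
force: [0.3, 0.2, -0.1]
opening: 0.0853
grip_force: 0.0
```

```bash
python3 go.py .54 .367 .24 180
python3 - <<'E'
from h import *
for n in ['top','scene']:
    p=r.snapshot(n)
    P=cloud(p)[p['z_map']>0];d=np.hypot(P[:,0]-.54,P[:,1]-.367)
    Q=P[(d<.02)&(P[:,2]>.024)&(P[:,2]<.036)];print(len(Q),Q.mean(0).round(4),((Q.min(0)+Q.max(0))/2).round(4),np.median(Q[:,2]))
    Q=P[(d<.04)&(P[:,2]>.005)&(P[:,2]<.014)];print(len(Q),((Q.min(0)+Q.max(0))/2).round(4),(Q.max(0)-Q.min(0)).round(4),np.median(Q[:,2]))
p=r.snapshot('top');u,v=px(p,(.54,.367,0));cv2.imwrite('pics/cov.png',cv2.resize(p['pixels'][v-45:v+45,u-60:u+60],(600,450),interpolation=cv2.INTER_CUBIC))
E
python3 tower.py .17
```

```text
t 40.5 pos [ 0.519  -0.1827  0.2361] a -164.2 j6 -42.2 tilt [0.0003 0.0002] F [ 0.3  0.2 -0.1] open 0.0853
shift mm [-169.9  523.2   -3.8] rows>=12 twist 15.8 rows>=2
58 [0.5395 0.3654 0.0303] [0.5401 0.3671 0.0296] 0.030919326685171628
374 [0.5417 0.3662 0.0096] [0.0698 0.0656 0.0085] 0.010081357033052619
39 [0.5442 0.3671 0.0295] [0.5432 0.3684 0.0286] 0.029938185768896824
227 [0.5428 0.3683 0.009 ] [0.0654 0.0663 0.0079] 0.009239430807986554
top [ 0.5192 -0.1829] (np.float64(20.0), np.float64(0.5849104198008667), np.int64(133), np.float64(0.5077516763041002), 42) rim p50/p80 [0.701  0.7086]
scene [ 0.5225 -0.1811] (np.float64(21.0), np.float64(0.26543629704378124), np.int64(143), np.float64(0.1946304698495893), 103) rim p50/p80 [0.4374 0.4852]
```

View pics/cov.png

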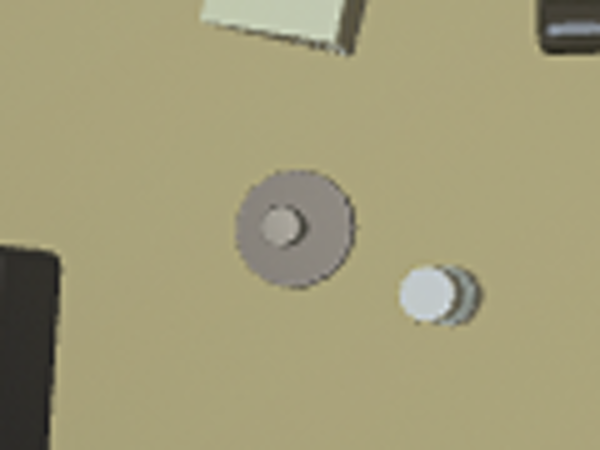

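Request:
{"name": "move_arm", "arguments": {
  "targets": [
    {"grip":0.6,"tx":-0.013,"ty":0.04,"tz":0,"twist":0},
    {"grip":0.6,"tx":-0.013,"ty":0.04,"tz":0,"twist":0},
    {"grip":0.6,"tx":-0.013,"ty":0.04,"tz":0,"twist":0},
    {"grip":0.6,"tx":-0.013,"ty":0.04,"tz":0,"twist":0},
    {"grip":0.6,"tx":-0.013,"ty":0.04,"tz":0,"twist":0},
    {"grip":0.6,"tx":-0.013,"ty":0.04,"tz":0,"twist":0},
    {"grip":0.6,"tx":-0.013,"ty":0.04,"tz":0,"twist":0},
    {"grip":0.6,"tx":-0.013,"ty":0.04,"tz":0,"twist":0},
    {"grip":0.6,"tx":-0.013,"ty":0.04,"tz":0,"twist":0},
    {"grip":0.6,"tx":-0.013,"ty":0.04,"tz":0,"twist":0},
    {"grip":0.6,"tx":-0.013,"ty":0.041,"tz":0,"twist":0},
    {"grip":0.6,"tx":-0.013,"ty":0.041,"tz":0,"twist":0},
    {"grip":0.6,"tx":-0.014,"ty":0.041,"tz":0,"twist":0},
    {"grip":0.6,"tx":0,"ty":0,"tz":0.05,"twist":0},
    {"grip":0.6,"tx":0,"ty":0,"tz":0.05,"twist":0},
    {"grip":0.6,"tx":0,"ty":0,"tz":0.05,"twist":0},
    {"grip":0.6,"tx":0,"ty":0,"tz":0,"twist":0},
    {"grip":0.6,"tx":0,"ty":0,"tz":0,"twist":0}
  ]
}}

```text
clock: 42.95
tool_pos: [0.5423, 0.3673, 0.0884]
tool_rot: [[-0.963, -0.271, 0.002], [-0.271, 0.963, 0.001], [-0.003, 0.001, -1.0]]
force: [0.7, 0.0, 0.0]
opening: 0.0515
grip_force: 0.0
```

```bash
python3 go.py .541 .3665 .009 196
```

```text
t 43.0 pos [0.5423 0.3673 0.0884] a -164.3 j6 12.5 tilt [-0.0025  0.0006] F [0.7 0.  0. ] open 0.0515
shift mm [ 1.6 -0.4 79.4] rows>=2 twist -0.3 rows>=1
```

Request:
{"name": "move_arm", "arguments": {
  "targets": [
    {"grip":0.6,"tx":0.001,"ty":0,"tz":0.04,"twist":0},
    {"grip":0.6,"tx":0.001,"ty":0,"tz":0.025,"twist":0},
    {"grip":0.6,"tx":0,"ty":0,"tz":0.014,"twist":0},
    {"grip":0.6,"tx":0,"ty":0,"tz":0,"twist":0},
    {"grip":0,"tx":0,"ty":0,"tz":0,"twist":0},
    {"grip":0,"tx":0,"ty":0,"tz":0,"twist":0},
    {"grip":0,"tx":0,"ty":0,"tz":0,"twist":0},
    {"grip":0,"tx":0,"ty":0,"tz":0,"twist":0},
    {"grip":0,"tx":0,"ty":0,"tz":0,"twist":0},
    {"grip":0,"tx":0,"ty":0,"tz":0,"twist":0},
    {"grip":0,"tx":0,"ty":0,"tz":0,"twist":0}
  ]
}}

```text
clock: 44.32
tool_pos: [0.5413, 0.3672, 0.0104]
tool_rot: [[-0.963, -0.27, 0.005], [-0.27, 0.963, 0.002], [-0.005, 0.001, -1.0]]
force: [-0.1, -0.9, 6.2]
opening: 0.0187
grip_force: 59.9
```

```bash
python3 go.py .5185 -.182 .24 196
```

```text
t 44.3 pos [0.5413 0.3672 0.0104] a -164.3 j6 12.6 tilt [-0.0051  0.0009] F [-0.1 -0.9  6.2] open 0.0187
shift mm [ 169.3 -522.4 -230.9] rows>=12 twist -0.3 rows>=1
```

Request:
{"name": "move_arm", "arguments": {
  "targets": [
    {"grip":0,"tx":0,"ty":0,"tz":-0.02,"twist":0},
    {"grip":0,"tx":0,"ty":0,"tz":-0.05,"twist":0},
    {"grip":0,"tx":0,"ty":0,"tz":-0.05,"twist":0},
    {"grip":0,"tx":0,"ty":0,"tz":-0.05,"twist":0},
    {"grip":0,"tx":0,"ty":0,"tz":-0.05,"twist":0},
    {"grip":0,"tx":0,"ty":0,"tz":-0.01,"twist":0},
    {"grip":0,"tx":0,"ty":0,"tz":0,"twist":0}
  ]
}}

```text
clock: 45.2
tool_pos: [0.5398, 0.3665, 0.2386]
tool_rot: [[-0.963, -0.27, 0.002], [-0.27, 0.963, 0.001], [-0.002, 0.001, -1.0]]
force: [-0.1, 0.3, -0.9]
opening: 0.0189
grip_force: 58.8
```

```bash
python3 go.py .5185 -.182 .24 196;python3 - <<'E'
from h import *
t=np.array(r.sense()['tool_pos']);ims=[]
for n in ['top','scene']:
    p=r.snapshot(n)
    for d in r.mark_of('cover',p): print(n,(w(p,d['location'])-t).round(4),round(d['p'],2))
    u,v=px(p,t+[0,0,-.0]);ims.append(cv2.resize(p['pixels'][v-35:v+35,u-35:u+35],(400,400),interpolation=cv2.INTER_CUBIC))
    P=cloud(p)[p['z_map']>0];d=P-t;m=(np.hypot(d[:,0],d[:,1])<.04)&(abs(d[:,2])<.006)&(np.hypot(d[:,0],d[:,1])>.022)
    if m.sum()>10:
        A=np.c_[d[m,:2],np.ones(m.sum())];k=np.linalg.lstsq(A,d[m,2],rcond=None)[0];print(m.sum(),'plane',k.round(4))
cv2.imwrite('pics/heldcov.png',np.hstack(ims))
E
```

```text
t 45.2 pos [0.5398 0.3665 0.2386] a -164.3 j6 12.6 tilt [-0.0022  0.0005] F [-0.1  0.3 -0.9] open 0.0189
shift mm [ 168.8 -522.3   -2.1] rows>=11 twist -0.3 rows>=1
top [ 0.0082 -0.533  -0.0819] 0.72
top [-0.0051 -0.0009 -0.0101] 0.51
235 plane [-0.0017  0.012  -0.0004]
scene [ 0.      0.0002 -0.0154] 0.81
105 plane [ 0.0007 -0.0087 -0.0045]
```

View pics/heldcov.png

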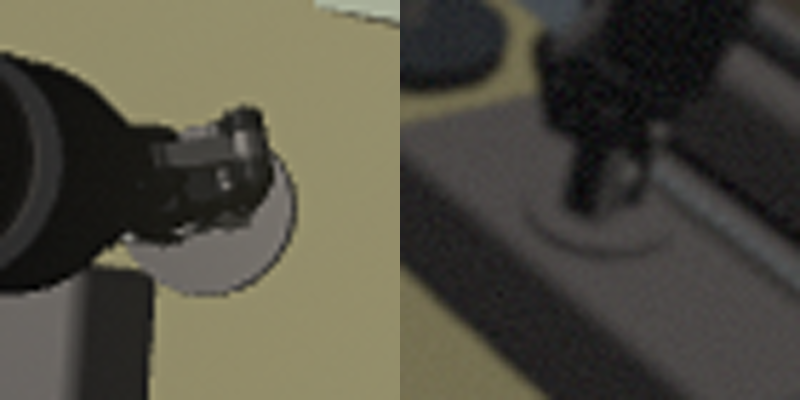

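The cover is held level and centred. Now I carry it to the tower.

Request:
{"name": "move_arm", "arguments": {
  "targets": [
    {"grip":0,"tx":0.013,"ty":-0.04,"tz":0,"twist":0},
    {"grip":0,"tx":0.013,"ty":-0.04,"tz":0,"twist":0},
    {"grip":0,"tx":0.013,"ty":-0.04,"tz":0,"twist":0},
    {"grip":0,"tx":0.013,"ty":-0.04,"tz":0,"twist":0},
    {"grip":0,"tx":0.013,"ty":-0.04,"tz":0,"twist":0},
    {"grip":0,"tx":0.013,"ty":-0.04,"tz":0,"twist":0},
    {"grip":0,"tx":0.013,"ty":-0.04,"tz":0,"twist":0},
    {"grip":0,"tx":0.013,"ty":-0.04,"tz":0,"twist":0},
    {"grip":0,"tx":0.013,"ty":-0.04,"tz":0,"twist":0},
    {"grip":0,"tx":0.013,"ty":-0.04,"tz":0,"twist":0},
    {"grip":0,"tx":0.013,"ty":-0.04,"tz":0,"twist":0},
    {"grip":0,"tx":0.013,"ty":-0.041,"tz":0,"twist":0},
    {"grip":0,"tx":0.013,"ty":-0.041,"tz":0,"twist":0},
    {"grip":0,"tx":0,"ty":0,"tz":0,"twist":0},
    {"grip":0,"tx":0,"ty":0,"tz":0.04,"twist":0},
    {"grip":0,"tx":0,"ty":0,"tz":0,"twist":0},
    {"grip":0,"tx":0,"ty":0,"tz":0,"twist":0}
  ]
}}

```text
clock: 47.52
tool_pos: [0.5177, -0.1812, 0.1976]
tool_rot: [[-0.962, -0.271, -0.0], [-0.271, 0.962, 0.0], [0.0, 0.001, -1.0]]
force: [-0.3, -0.1, -0.0]
opening: 0.0188
grip_force: 59.0
```

```bash
python3 go.py .5198 -.1825 .18 196
```

```text
t 47.5 pos [ 0.5177 -0.1812  0.1976] a -164.3 j6 -42.0 tilt [0.0003 0.0006] F [-0.3 -0.1 -0. ] open 0.0188
shift mm [-1.6 -1.8 17.6] rows>=1 twist -0.3 rows>=1
```

Request:
{"name": "move_arm", "arguments": {
  "targets": [
    {"grip":0,"tx":-0.0015,"ty":-0.0015,"tz":0.012,"twist":0},
    {"grip":0,"tx":0,"ty":0,"tz":0.004,"twist":0},
    {"grip":0,"tx":0,"ty":0,"tz":0.003,"twist":0},
    {"grip":0,"tx":0,"ty":0,"tz":0.003,"twist":0},
    {"grip":0,"tx":0,"ty":0,"tz":0.001,"twist":0},
    {"grip":0,"tx":0,"ty":0,"tz":0,"twist":0}
  ]
}}

```text
clock: 48.28
tool_pos: [0.5199, -0.1831, 0.1754]
tool_rot: [[-0.963, -0.27, 0.001], [-0.27, 0.963, -0.0], [-0.001, -0.001, -1.0]]
force: [-1.5, 0.7, 3.7]
opening: 0.019
grip_force: 59.9
```

Request:
{"name": "move_arm", "arguments": {
  "targets": [
    {"grip":0.6,"tx":0,"ty":0,"tz":0,"twist":0},
    {"grip":0.6,"tx":0,"ty":0,"tz":0,"twist":0},
    {"grip":0.6,"tx":0,"ty":0,"tz":0,"twist":0},
    {"grip":0.6,"tx":0,"ty":0,"tz":0,"twist":0},
    {"grip":0.6,"tx":0,"ty":0,"tz":-0.01,"twist":0},
    {"grip":0.6,"tx":0,"ty":0,"tz":-0.04,"twist":0},
    {"grip":0.6,"tx":0,"ty":0,"tz":-0.04,"twist":0},
    {"grip":0.6,"tx":0.05,"ty":0.03,"tz":0,"twist":0},
    {"grip":0.6,"tx":0.05,"ty":0.04,"tz":0,"twist":0},
    {"grip":0.6,"tx":0.04,"ty":0.04,"tz":0,"twist":0},
    {"grip":0.6,"tx":0,"ty":0.04,"tz":0,"twist":0},
    {"grip":0.6,"tx":0,"ty":0,"tz":0,"twist":0}
  ]
}}

```text
clock: 49.78
tool_pos: [0.3452, -0.0757, 0.2659]
tool_rot: [[-0.962, -0.273, 0.003], [-0.273, 0.962, -0.001], [-0.003, -0.002, -1.0]]
force: [-0.1, -0.0, 0.5]
opening: 0.0512
grip_force: 0.0
```

```bash
python3 disc.py
python3 - <<'E'
from h import *
ims=[]
for n in ['top','scene']:
    p=r.snapshot(n);P=cloud(p)[p['z_map']>0];d=np.hypot(P[:,0]-.52,P[:,1]+.182)
    m=(d<.03)&(d>.015)&(P[:,2]>.165)&(P[:,2]<.185);Q=P[m];A=np.c_[Q[:,:2]-Q[:,:2].mean(0),np.ones(len(Q))]
    print(n,'cover disc plane (want z .175)',np.linalg.lstsq(A,Q[:,2],rcond=None)[0].round(4),len(Q))
    M=P[(d<.05)&(P[:,2]>.168)&(P[:,2]<.182)];print(((M.min(0)+M.max(0))/2).round(4))
    u,v=px(p,(.52,-.182,.1));ims.append(cv2.resize(p['pixels'][v-50:v+50,u-50:u+50],(400,400),interpolation=cv2.INTER_CUBIC))
cv2.imwrite('pics/end.png',np.hstack(ims))
E
```

```text
top notch mod 90: 19.1 94
scene notch mod 90: 19.2 109
top cover disc plane (want z .175) [-0.0029  0.0072  0.1753] 371
[ 0.5192 -0.1834  0.1751]
scene cover disc plane (want z .175) [-0.0085  0.0051  0.174 ] 228
[ 0.5223 -0.1811  0.1755]
```

View pics/end.png

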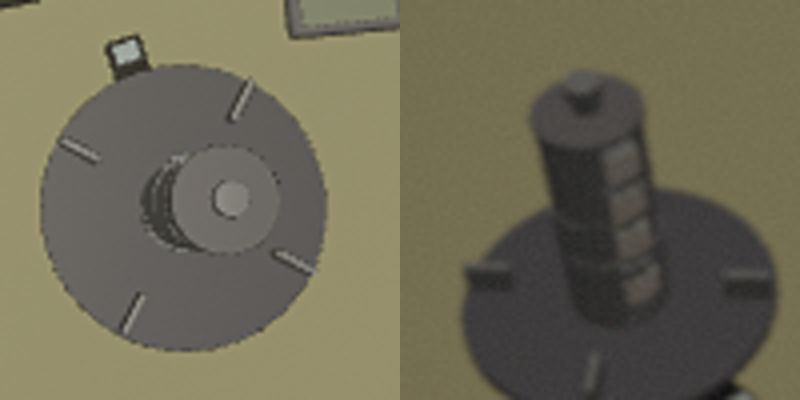

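The picture shows four labels in line, at crop px (625,160) down to (640,285). They face the tab at (740,390). The cover sits level at 175 mm, and the disc is within 2° of the tab.

```bash
python3 -c "
from cell import r
print(r.hand_in())"
```

```text
the job is handed in; nothing more can be done
None
```

The tower is built and handed in: all four tubs present (one deep, three shallow) are home on the dock, the cover is seated level on top, and the labels face the index tab to within 2°; `hand_in()` gave no verdict.

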